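# Point out the unlocked jar, then lock it

## Task

One of the three glass storage jars has its lid lever standing up. Show me which: hold your fingertips a few centimetres straight above the free end of that raised lever, without touching it, for at least two seconds. Then press that lever down flat onto its lid with your fingertips and draw clear; leave the jar standing where it is (do not pick it up or shove it along) and do not touch the other jars or anything else on the counter.

Things in the scene. Friction and masses are not known exactly. Their poses are not given: they have to be found in the camera images.
- jar_a: The jar whose lever stands up: clear glass, loose, upright, 0.45 to 0.8 kg, 96 mm in diameter; flat steel lid 92 mm wide, its top 150 mm above the underside. Origin: centre of the underside, z up. Two small lugs at the lid's +x edge (x = 30 to 42 mm, up to 163 mm high) carry the lever's hinge axis, which runs along y through (34, 0, 157) mm.
- jar_b: A jar exactly like jar_a (96 mm in diameter, 163 mm high with its lever flat), with the same axes. Its lever is down, locked; leave it alone.
- jar_c: A jar exactly like jar_a (96 mm in diameter, 163 mm high with its lever flat), with the same axes. Its lever is down, locked; leave it alone.
- lever_a (a joint): Angle (rad) of jar_a's lever, a steel bar 72 x 18 x 5 mm: 0 = locked, flat across the lid from the hinge towards the jar's -x, upper face at 159.5 mm; grows as the free end rises (0.55 to 0.8 = unlocked, standing up; stop 0.95). It stays where left (friction 0.04 N m); a straight push down on its upper face over the lid's middle folds it flat.
- lever_a_tip (a point): Middle of the free end of the lever of jar_a, 72 mm from the hinge axis, on the bar's mid-thickness.
- lever_b (a joint): Angle (rad) of jar_b's lever, a steel bar 72 x 18 x 5 mm: 0 = locked, flat across the lid from the hinge towards the jar's -x, upper face at 159.5 mm; grows as the free end rises (0.55 to 0.8 = unlocked, standing up; stop 0.95). It stays where left (friction 0.04 N m); a straight push down on its upper face over the lid's middle folds it flat.
- lever_b_tip (a point): Middle of the free end of the lever of jar_b, 72 mm from the hinge axis, on the bar's mid-thickness.
- lever_c (a joint): Angle (rad) of jar_c's lever, a steel bar 72 x 18 x 5 mm: 0 = locked, flat across the lid from the hinge towards the jar's -x, upper face at 159.5 mm; grows as the free end rises (0.55 to 0.8 = unlocked, standing up; stop 0.95). It stays where left (friction 0.04 N m); a straight push down on its upper face over the lid's middle folds it flat.
- lever_c_tip (a point): Middle of the free end of the lever of jar_c, 72 mm from the hinge axis, on the bar's mid-thickness.
- turner: Steel flat turner lying loose on the counter on the robot's side of the jars, 305 mm long along its x, blade 75 mm wide at the +x end (to 155 mm), bar handle to -150 mm, under 20 mm high. Origin: on the counter at the joint of handle and neck. Leave alone.
- brush: Silicone kitchen brush with a rigid handle lying loose on the robot's side of the jars, from -105 to 133 mm along its x, 36 mm wide, 15 mm high. Origin: on the counter under it. Leave alone.
- idli_stand: Two-tier steel idli stand, fixed, to the robot's right of the jars: plates 170 mm in diameter, 190 mm high to the top of its loop. Origin: centre of its underside.
- tawa: Black nonstick tawa, fixed, to the robot's left of the jars: pan 270 mm in diameter and 14 mm high, handle along its +x to 300 mm, rising to 43 mm. Origin: centre of its underside.
Mind the look-alikes: they are no part of the job. Leave any black, green or purple look-alike of the jar_a alone.

How it is judged:
By the outcome, as a careful person would: the job done as asked, in the order asked, and still so for the second after the job is handed in, with the robot touching nothing.
It also fails if it takes over 37 s, if anything falls off the work surface, if the arm or the gripper's body presses on something with over 40 N, if the wrist force passes 120 N, or if a joint passes its speed limit or range.

## Robot

A 6-joint arm with a two-finger parallel gripper is mounted at the origin on the work surface. World frame = base frame: x ahead of the robot, y to its left, z up, the work surface at z = 0. Lengths are in m, angles in rad, forces in N, time in s.
With the tool pointing down it reaches from about 0.3 to 0.875 m from the base axis. Payload 6.4 kg.
Tool frame: the origin (TCP) lies at the very end of the fingers, on their centre line; the grasp point (between the pads) lies 19 mm behind it; x points along the fingers, y is the direction in which the jaws open and shut, and the axes are right-handed (so a half turn about x gives the same grasp; the last joint's range is limited). The gripper opens to 85 mm and grips with 20 to 120 N. Pads are 22 mm wide; open, the fingers measure 114 mm over their backs; the gripper's body (76 mm by 85 mm) begins 54 mm behind the grasp point. The pads swing forward as they close: fully open they stand 13 mm farther back than shut.
Start: joints at [-1.369, 0.181, 1.607, -0, 1.354, -0.206], TCP at [0.228, -0.528, 0.231] pointing down, gripper open.
Joint ranges: [-2.99, 2.99], [-0.89, 2.07], [0.3, 2.58], [-1.14, 4.28], [0, 2.63], [-3.12, 3.12]. Speed limits (rad/s): [2.57, 2.57, 3.01, 3.14, 3.14, 3.14].

## Interface

Orientations are given as a unit quaternion [w, x, y, z].
In Python, from bench import status, optics, hand_in gives the robot as it stands. The module is installed in compiled form; this text tells all that it offers.
- The arm moves only by the shell command python3 -m jog 'ROWS'. ROWS is JSON, one flat list of numbers, 5 for each row, row after row: the shift along the tool's x, y, z in mm, then the turn about the tool's x in degrees, then the opening in per cent of the stroke, from 0 (shut) to 100 (fully open). In form: [tx, ty, tz, yaw, gripper, tx, ty, tz, yaw, gripper, ...]. A call has exactly 5 rows; each row is the pose to reach, as a shift and turn from the pose commanded when the call began, along the tool's axes at that moment; what a row does not reach only later rows make up. A row lasts 1/10 s, in which the tool goes at most 50 mm and 8.59 degrees, less where a joint would pass 70% of its speed; a pose out of reach is approached as far as the arm can. A call with a gripper value outside its range is refused whole. The fingers move at their own pace and stop on an object; the grip force is fixed at half the most. Time passes only in rows, so rows that repeat a pose let the fingers close, or fill a call up. It gives the time, the measured TCP pose, the force and the opening at its end, in the units of the state.
- status.get_obs(): the state, without advancing time (a new reading comes with each control period).
- optics.camera(name): name is "scene" or "top"; returns the picture (400x640x3 uint8, red, green, blue); there is no depth.
- optics.get_calibration(name): a dict with "vertical_fov" (degrees; the focal length in pixels is half the picture's height over the tangent of half this angle, whatever the lens; pixels are square), "cx", "cy" (the principal point, pixels), "extrinsics" (4x4, takes a point from camera to world coordinates). Camera axes: x right, y up, looking along -z (the intrinsics and any distortion apply to the point x, -y, -z); pixel columns grow to the right and rows downward; lengths in m; the calibration is good to about 2 mm. A picture is of the moment at which its call begins. get_calibration takes no time and is no camera call.
- hand_in(): hands the job in, once; it reports no verdict.
The state is a dict: "time_s": time; "q": joint angles; "dq": joint speeds; "joint_efforts": joint torques, N m; "eef_pos": TCP position; "eef_rot": TCP orientation; "wrist_force": force on the tool from outside, world axes, zero at the start; "torque": the same for the moment, N m; "opening": opening from 0.0 (shut) to 1.0 (fully open).
Only numpy, scipy, OpenCV 4.12 (cv2) and the standard library are available. Lean on these libraries where they do the work, as an engineer would, in place of code of your own. Each camera call takes 0.05 s, during which the arm holds its last target. There are 200 camera calls.

## Working session

There is one attempt and no reset: what is moved stays moved. The work goes in short steps, Python scripts to look and compute and a shell command to move; the robot and the scene stay as the last step left them, time stands still between calls to the robot, and variables do not carry over. Pictures are saved under pics/ and viewed, on a budget of 10 in all, crops included, one or two more only if the job needs it, and the job is handed in when it is done.

```bash
mkdir -p pics
python3 - <<'E'
from bench import status, optics
import cv2
for n in("scene","top"):
    im=optics.camera(n); cv2.imwrite(f"pics/{n}0.png",im[:,:,::-1]); c=optics.get_calibration(n); print(n,c)
o=status.get_obs(); print({k:o[k] for k in("time_s","eef_pos","eef_rot","wrist_force","opening")})
E
```

```text
scene {'vertical_fov': 44.25901773589731, 'cx': 316.2746610170324, 'cy': 191.37061690421876, 'extrinsics': array([[-0.56140528, -0.55275972,  0.61585778,  1.7593229 ],
       [ 0.82750611, -0.36814344,  0.42391513,  0.80353303],
       [-0.00759921,  0.74761427,  0.66408972,  1.35110226],
       [ 0.        ,  0.        ,  0.        ,  1.        ]])}
top {'vertical_fov': 50.57154507389514, 'cx': 326.38292403075036, 'cy': 200.3243282300561, 'extrinsics': array([[ 0.0111337 ,  0.98861312, -0.15006712,  0.38300661],
       [-0.99992622,  0.01027839, -0.00647392,  0.0190372 ],
       [-0.00485776,  0.15012812,  0.98865462,  1.6794031 ],
       [ 0.        ,  0.        ,  0.        ,  1.        ]])}
{'time_s': 0.1, 'eef_pos': array([ 0.22795986, -0.52737184,  0.23050776]), 'eef_rot': array([-0.14266327, -0.69245307, -0.14372355,  0.69245901]), 'wrist_force': array([-0.14212689,  0.63936632,  0.22904453]), 'opening': 0.995974926449437}
```

View pics/scene0.png

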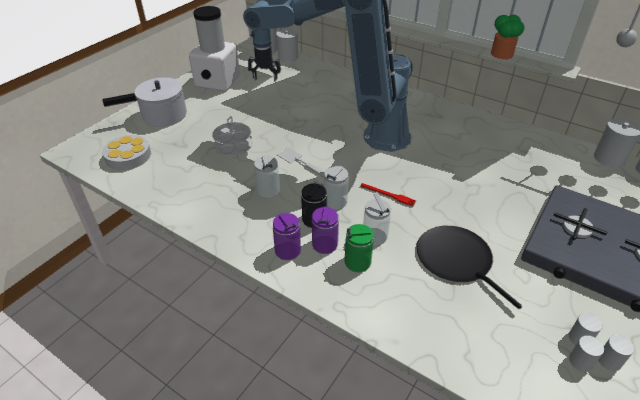

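View pics/top0.png

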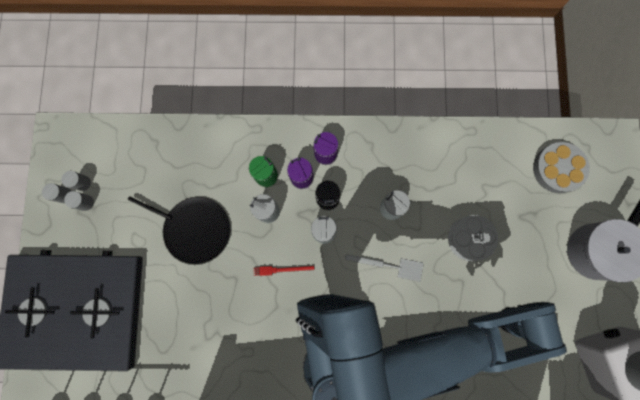

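The scene picture shows three clear jars at about (266,178), (334,183) and (377,218). In the top picture they are at (396,203), (323,229) and (262,208). The black, green and purple jars are look-alikes. I'll enlarge the three clear ones to see which lever is raised.

Run:
```python
import cv2, numpy as np
s=cv2.imread("pics/scene0.png"); t=cv2.imread("pics/top0.png")
f=lambda im,u,v: cv2.resize(im[v-25:v+25,u-25:u+25],(260,260),interpolation=cv2.INTER_CUBIC)
cv2.imwrite("pics/crop1.png",np.vstack([np.hstack([f(s,266,172),f(s,334,180),f(s,377,212)]),np.hstack([f(t,396,203),f(t,323,229),f(t,262,208)])]))
```

```text
(no output)
```

View pics/crop1.png

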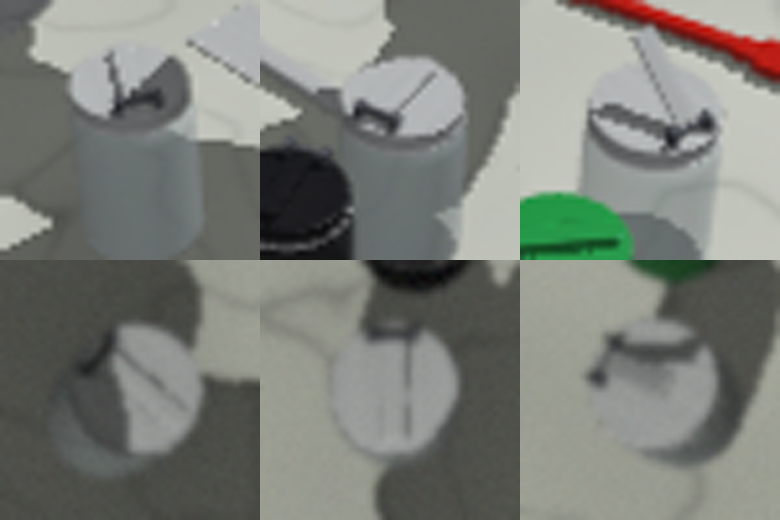

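The raised lever is on the third jar, at scene (377,212) and top (262,208). Its bar stands clear of the lid in the scene view, with its tip at about (376,194), and casts a separate shadow. The bars on the other two lie flat on their lids, and the coloured jars are excluded. Next I'll fit the lid and enlarge it to pick the hinge and tip.

```bash
cat > h.py <<'E'
import numpy as np
from bench import status, optics
def ray(n,u,v):
    c=optics.get_calibration(n); f=200/np.tan(np.radians(c["vertical_fov"]/2)); E=c["extrinsics"]
    return E[:3,3], E[:3,:3]@np.array([(u-c["cx"])/f,-(v-c["cy"])/f,-1])
def onz(n,u,v,z):
    o,d=ray(n,u,v); return o+d*(z-o[2])/d[2]
def proj(n,p):
    c=optics.get_calibration(n); f=200/np.tan(np.radians(c["vertical_fov"]/2)); E=c["extrinsics"]
    q=E[:3,:3].T@(np.asarray(p)-E[:3,3]); return c["cx"]+f*q[0]/-q[2], c["cy"]-f*q[1]/-q[2]
E
python3 - <<'E'
import cv2, numpy as np
from h import *
# first-guess
print("lid top",onz("top",263,207,.15),"lid scene",onz("scene",376.8,208,.15),"hinge top",onz("top",253.2,201.7,.16),"hinge scene",onz("scene",384.5,212,.16))
s=cv2.imread("pics/scene0.png"); t=cv2.imread("pics/top0.png")
g=lambda im,u,v: cv2.resize(im[v-20:v+20,u-16:u+16],(400,500),interpolation=cv2.INTER_CUBIC)
o=np.hstack([g(s,378,205),g(t,262,208)])
for i in range(0,800,125//2*2+1): pass
for k in range(8):
    x=int(k*4*12.5); 
    for b in(0,400): cv2.line(o,(x+b,0),(x+b,8),(0,0,255),1)
for k in range(10): 
    for b in(0,400): cv2.line(o,(b,int(k*50)),(b+8,int(k*50)),(0,0,255),1)
cv2.imwrite("pics/crop2.png",o)
E
```

```text
lid top [0.58812059 0.25997688 0.15      ] lid scene [0.60006012 0.26478872 0.15      ] hinge top [0.60582046 0.29466545 0.16      ] hinge scene [0.61260124 0.30130565 0.16      ]
```

View pics/crop2.png

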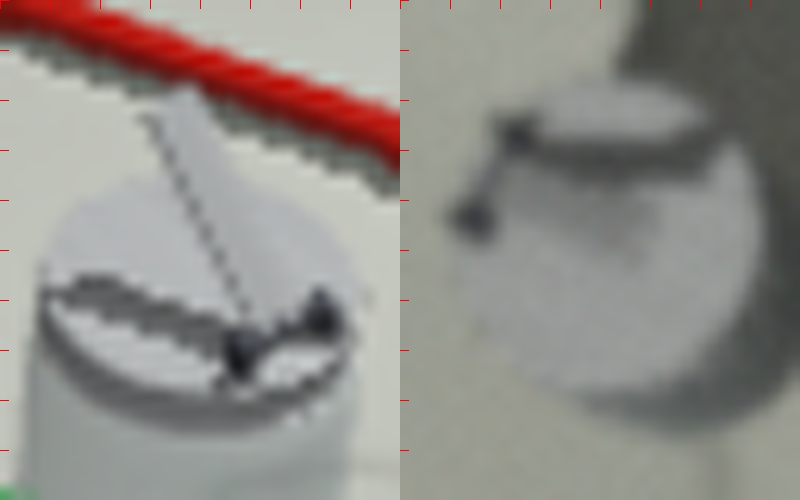

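Run:
```python
from h import *
from scipy.spatial.transform import Rotation as R
T=lambda x,y:(246+x/12.5-.46,188+y/12.5-.46); S=lambda x,y:(362+x/12.5-.46,185+y/12.5-.46)
for n,F,a,b,c in(("top",T,(115,133),(72,217),(210,239)),("scene",S,(240,353),(322,312),(198,286))):
    l1=onz(n,*F(*a),.158);l2=onz(n,*F(*b),.158);lid=onz(n,*F(*c),.15); h=(l1+l2)/2
    dx=h[:2]-lid[:2]; ax=l1-l2
    print(n,"lid",lid,"hinge",h,"|h-lid|",np.hypot(*dx),"yaw",np.degrees(np.arctan2(dx[1],dx[0])),"yaw from lugs",np.degrees(np.arctan2(ax[1],ax[0]))+90,"lug gap",np.hypot(*ax[:2]))
    if n=="top": HT=h
    else: HS=h
    globals()["L"+n]=lid
lid=(Ltop+Lscene)/2; H=(HT+HS)/2; H[2]=.157
d=(lid-H)[:2]; d/=np.hypot(*d)
o,r=ray("scene",*S(170,103)); nrm=np.array([-d[1],d[0],0]); 
tip=o+r*((H-o)@nrm)/(r@nrm); v=tip-H
print("H",H,"tip",tip,"len",np.linalg.norm(v),"ang",np.arctan2(v[2],v[:2]@d), "in top px",proj("top",tip))
for a in(.55,.65,.75,.8):
    p=H+.072*np.array([*(np.cos(a)*d),np.sin(a)]); print(a,p,"crop scene",(np.array(proj("scene",p))+.46-[362,185])*12.5,"top",(np.array(proj("top",p))+.46-[246,188])*12.5)
o=status.get_obs(); q=o["eef_rot"]; M=R.from_quat([*q[1:],q[0]]).as_matrix(); print(M.round(3),o["time_s"])
```

```text
top lid [0.58934661 0.2624285  0.15      ] hinge [0.60670963 0.29569827 0.158     ] |h-lid| 0.0375280171682715 yaw 62.44058755448802 yaw from lugs 64.95545239246648 lug gap 0.02740366027656241
scene lid [0.59630358 0.26505054 0.15      ] hinge [0.60773707 0.29703969 0.158     ] |h-lid| 0.033971022033263326 yaw 70.3322076443364 yaw from lugs 67.72449015908731 lug gap 0.029468976701220697
H [0.60722335 0.29636898 0.157     ] tip [0.5847319  0.24539865 0.2012052 ] len 0.07111919169894484 ang 0.6707389155339697 in top px (np.float64(264.87748567328697), np.float64(206.04172145822824))
0.55 [0.58244302 0.24021156 0.19463348] crop scene [156.11235214 109.09042546] top [263.18773129 242.63782332]
0.65 [0.58408358 0.24392941 0.20057342] crop scene [166.36647018 101.46380931] top [247.17558203 233.90718214]
0.75 [0.58595535 0.24817123 0.20607799] crop scene [177.82968754  96.09127673] top [229.44220787 224.49084307]
0.8 [0.58697217 0.25047557 0.20864964] crop scene [183.98387207  94.27600176] top [219.98477758 219.55543602]
[[-0.     0.397 -0.918]
 [ 0.001 -0.918 -0.397]
 [-1.    -0.001 -0.   ]] 0.1
```

The two views agree: lever length comes out at 71 mm, its angle at 0.67 rad and the jar's yaw at about 66°. The tip is at about (0.585, 0.245, 0.201). I'll rise, shut the fingers and travel.

```bash
python3 -m jog '[-40,0,0,0,0, -70,-20,-22,0,0, -70,-50,-56,0,0, -70,-80,-89,0,0, -70,-110,-123,0,0]'
python3 -m jog '[0,-30,-34,0,0, 0,-60,-67,0,0, 0,-90,-101,0,0, 0,-120,-134,0,0, 0,-150,-168,0,0]'
python3 -m jog '[0,-30,-34,0,0, 0,-60,-67,0,0, 0,-90,-101,0,0, 0,-120,-134,0,0, 0,-150,-168,0,0]'
```

```text
time_s: 0.6
eef_pos: [0.2976, -0.3765, 0.301]
eef_rot: [0.143, 0.693, 0.143, -0.692]
wrist_force: [0.5, -0.2, -0.3]
opening: 0.147
time_s: 1.1
eef_pos: [0.3923, -0.1719, 0.3011]
eef_rot: [0.143, 0.693, 0.143, -0.692]
wrist_force: [0.9, 0.2, -0.1]
opening: -0.003
time_s: 1.6
eef_pos: [0.487, 0.0325, 0.3011]
eef_rot: [-0.143, -0.692, -0.143, 0.692]
wrist_force: [-0.1, -0.5, 0.3]
opening: 0.003
```

```bash
python3 -m jog '[0,-31,-35,-8,0, 0,-62,-70,-16,0, 0,-94,-105,-24,0, 0,-125,-140,-32,0, 0,-156,-174,-40,0]'
python3 -m jog '[10,0,0,0,0, 25,0,0,0,0, 40,0,0,0,0, 40,0,0,0,0, 40,0,0,0,0]'
python3 - <<'E'
from h import *; import cv2
from scipy.spatial.transform import Rotation as R
s=optics.camera("scene");t=optics.camera("top")
o=status.get_obs(); q=o["eef_rot"]; print(o["eef_pos"],R.from_quat([*q[1:],q[0]]).as_matrix().round(3))
f=lambda im,u,v: cv2.resize(im[v-40:v+40,u-40:u+40,::-1],(400,400),interpolation=cv2.INTER_CUBIC)
print(proj("scene",o["eef_pos"]),proj("top",o["eef_pos"]))
cv2.imwrite("pics/hov.png",np.hstack([f(s,378,195),f(t,262,208)]))
E
```

```text
time_s: 2.1
eef_pos: [0.5849, 0.2448, 0.3007]
eef_rot: [-0.373, -0.6, -0.373, 0.601]
wrist_force: [0.0, -0.1, 0.6]
opening: -0.0
time_s: 2.6
eef_pos: [0.5843, 0.2415, 0.2608]
eef_rot: [-0.371, -0.602, -0.371, 0.603]
wrist_force: [-0.0, -0.6, 0.8]
opening: 0.003
[0.58509294 0.24198066 0.2622569 ] [[ 0.001  0.893 -0.45 ]
 [ 0.    -0.45  -0.893]
 [-1.     0.001 -0.001]]
(np.float64(375.4935647357266), np.float64(179.17600726813)) (np.float64(263.2113444984353), np.float64(203.47910983866356))
```

View pics/hov.png

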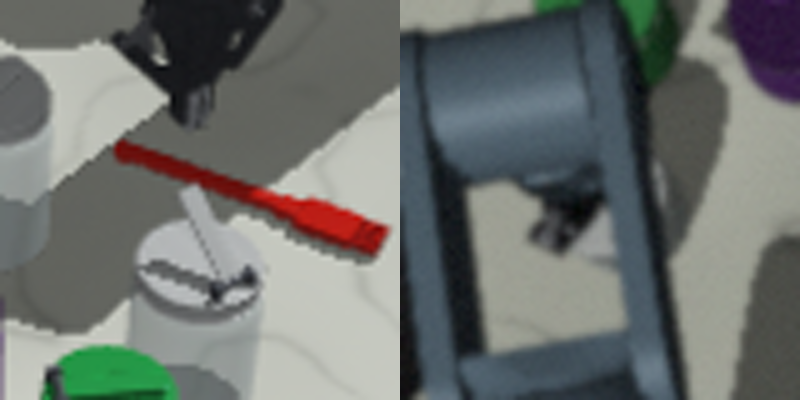

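The scene view shows the shut fingertips at about (377,179), directly above the lever tip at about (376,193). I'll drop to about 36 mm above it and hold.

```bash
python3 -m jog '[12,0,-2,0,0, 24,0,-2,0,0, 24,0,-2,0,0, 24,0,-2,0,0, 24,0,-2,0,0]'
for i in 1 2 3 4 5 6; do python3 -m jog '[0,0,0,0,0, 0,0,0,0,0, 0,0,0,0,0, 0,0,0,0,0, 0,0,0,0,0]'; done | grep -A1 -E "time_s|eef_pos" | grep -E "time|pos"
python3 - <<'E'
from h import *; import cv2
s=optics.camera("scene")
cv2.imwrite("pics/hov2.png",cv2.resize(s[165:225,340:420,::-1],(640,480),interpolation=cv2.INTER_CUBIC))
E
```

```text
time_s: 3.2
eef_pos: [0.5857, 0.2446, 0.2375]
eef_rot: [0.371, 0.602, 0.371, -0.602]
wrist_force: [-0.7, 0.1, 0.3]
opening: 0.0
time_s: 3.7
eef_pos: [0.5856, 0.2446, 0.2374]
time_s: 4.2
eef_pos: [0.5856, 0.2446, 0.2373]
time_s: 4.7
eef_pos: [0.5856, 0.2445, 0.2373]
time_s: 5.2
eef_pos: [0.5856, 0.2446, 0.2373]
time_s: 5.7
eef_pos: [0.5856, 0.2445, 0.2373]
time_s: 6.2
eef_pos: [0.5856, 0.2446, 0.2373]
```

View pics/hov2.png

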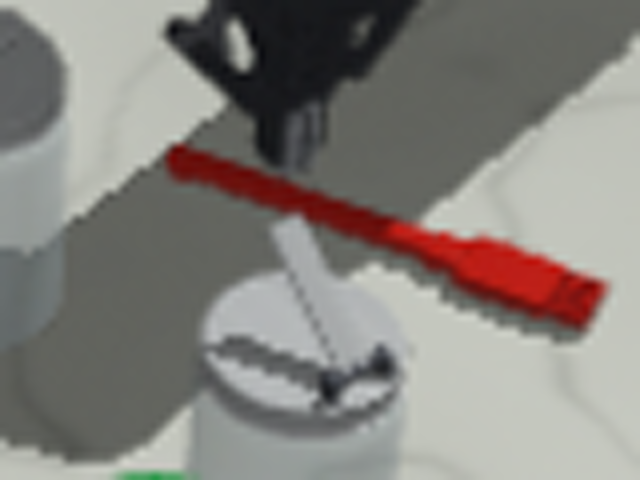

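The hover held for 3 s, with the fingertips at about (376,185.6) straight above the tip at (376,192.5). I'll shift 17 mm toward the lid's middle and press in steps.

```bash
python3 -m jog '[0,-2,-10,0,0, 0,-2,-17,0,0, 10,-2,-17,0,0, 20,-2,-17,0,0, 28,-2,-17,0,0]'
python3 -m jog '[6,0,0,0,0, 12,0,0,0,0, 18,0,0,0,0, 24,0,0,0,0, 30,0,0,0,0]'
python3 -m jog '[4,0,0,0,0, 8,0,0,0,0, 11,0,0,0,0, 13,0,0,0,0, 15,0,0,0,0]'
```

```text
time_s: 6.75
eef_pos: [0.5907, 0.2605, 0.2074]
eef_rot: [-0.371, -0.601, -0.372, 0.602]
wrist_force: [0.2, -0.2, -0.6]
opening: -0.002
time_s: 7.25
eef_pos: [0.5916, 0.2606, 0.1792]
eef_rot: [0.371, 0.602, 0.371, -0.602]
wrist_force: [-0.5, -1.2, 1.3]
opening: -0.001
time_s: 7.75
eef_pos: [0.5914, 0.2607, 0.1642]
eef_rot: [0.371, 0.602, 0.371, -0.602]
wrist_force: [0.0, -0.7, 0.6]
opening: -0.001
```

```bash
python3 -m jog '[1,0,0,0,0, 2,0,0,0,0, 3,0,0,0,0, 4,0,0,0,0, 4,0,0,0,0]'
python3 -m jog '[0.5,0,0,0,0, 0.5,0,0,0,0, 1,0,0,0,0, 1,0,0,0,0, 1,0,0,0,0]'
```

```text
time_s: 8.25
eef_pos: [0.5914, 0.2607, 0.1601]
eef_rot: [0.371, 0.602, 0.371, -0.602]
wrist_force: [-0.8, -0.4, -0.6]
opening: 0.0
time_s: 8.75
eef_pos: [0.5914, 0.2607, 0.1595]
eef_rot: [0.371, 0.602, 0.371, -0.602]
wrist_force: [-0.9, 0.1, 3.9]
opening: -0.0
```

```bash
python3 -m jog '[0.5,0,0,0,0, 1,0,0,0,0, 1,0,0,0,0, 1,0,0,0,0, 1,0,0,0,0]'
python3 -m jog '[-4,0,0,0,0, -15,0,0,0,0, -40,0,0,0,0, -80,0,0,0,0, -120,0,0,0,0]'
python3 -m jog '[0,30,35,0,0, 0,60,70,0,0, 0,60,110,0,0, 0,60,150,0,0, 0,60,150,0,0]'
python3 - <<'E'
from h import *; import cv2
s=optics.camera("scene");t=optics.camera("top")
f=lambda im,u,v: cv2.resize(im[v-20:v+20,u-20:u+20,::-1],(400,400),interpolation=cv2.INTER_CUBIC)
cv2.imwrite("pics/end.png",np.hstack([f(s,378,207),f(t,262,208)])); cv2.imwrite("pics/endscene.png",s[:,:,::-1]); cv2.imwrite("pics/endtop.png",t[:,:,::-1])
E
```

```text
time_s: 9.25
eef_pos: [0.5917, 0.2608, 0.1595]
eef_rot: [0.372, 0.602, 0.371, -0.601]
wrist_force: [-2.6, -0.1, 7.2]
opening: -0.004
time_s: 9.75
eef_pos: [0.591, 0.2605, 0.2794]
eef_rot: [-0.371, -0.601, -0.372, 0.602]
wrist_force: [0.6, -0.1, 0.2]
opening: 0.001
time_s: 10.25
eef_pos: [0.5766, 0.0959, 0.2787]
eef_rot: [-0.37, -0.602, -0.37, 0.603]
wrist_force: [-0.2, 0.1, 0.7]
opening: 0.0
```

View pics/end.png

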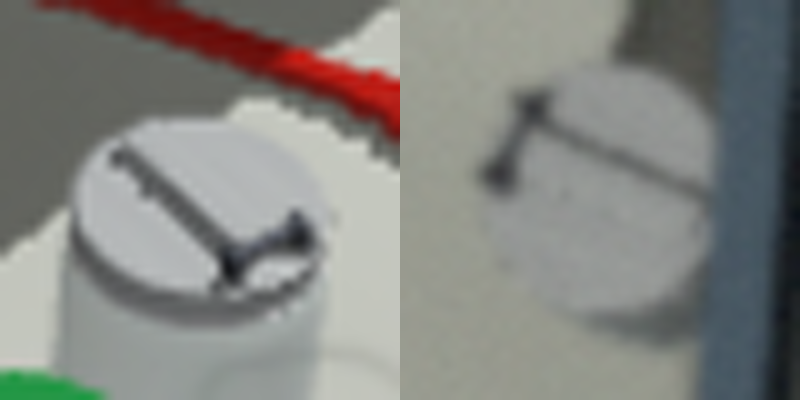

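View pics/endscene.png

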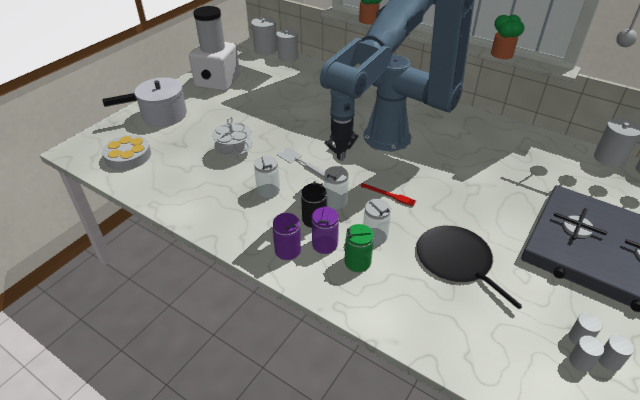

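The lever now lies flat. The lugs are at the same pixels as before (scene about (381,213.5) and (388,210), top about (255,198.5) and (252,205.5)), so the jar did not move, and everything else looks undisturbed. I'm handing in.

```bash
python3 -c "
from bench import hand_in,status
print(status.get_obs()['wrist_force'],hand_in())"
```

```text
the job is handed in; nothing more can be done
[0.34494347 0.33090174 1.22884701] None
```

The raised lever was on the clear jar next to the tawa, at about (0.59, 0.26) m. I held the shut fingertips about 36 mm above its free end for 3 s, then pressed it flat. The job is handed in at about 10.4 s; no verdict is reported.

- **Lever:** the press stopped at z = 159.5 mm, exactly where the lever's flat upper face should be, with about 7 N on the wrist. The last pictures show the bar flat across the lid.
- **Jar:** its hinge lugs are at the same pixels as before, to within about half a pixel, so it did not visibly move.
- **Everything else:** nothing else looked disturbed in the final scene picture, judged by eye. In the final top crop the arm hid the right edge of the lid, so the free end there was checked only in the scene view.
- **Clear of the scene:** the arm finished with its fingertips at z = 0.28 m, touching nothing. The wrist reading was within about 1 N of zero.

No check failed. The only disagreement was early on: the two cameras' estimates of the lid centre differed by about 7 mm, so I used the average.

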